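Tip a packed carton into the deep basket with a joystick

TASK

Lay the small carton that lies loose on the table flat on the middle of the level tip plate, lengthwise between the plate's two side lips, and let go of it. Then push the joystick's stick right over towards the side on which the deep basket stands (away from the robot if the basket is on the far side of the plate, towards the robot if it is on the near side; the plate tips the way the stick is pushed), hold it there for a good second so that the carton slides off into the basket, and let the stick spring back to its centre. Never tip the plate the other way, towards the shallow tray, and leave the basket and the small bottles where they stand.

Things in the scene. Friction and masses are not known exactly. Their poses are not given: they have to be found in the camera images.
- carton_center (a point): centre of the carton, a closed printed folding box 116 mm long (its x axis) by 34 x 34 mm, 0.03 kg, lying on the table with its centre 17 mm up; gripped from above across its 34 mm width
- carton: the same carton; origin at the middle of its underside as it lies at the start, axes as for its centre
- tipper: motorised tip plate on a fixed stand; origin on the table under the middle of the plate; x axis is the direction across the pivot (the carton slides off towards +x or -x), y axis runs along the pivot. Base 36 mm (x) by 196 mm (y), two upright cheeks 8 mm thick with inner faces at y = +-86 mm that reach 112 mm up, a motor stub at +y out to y = 124 mm
- plate_top (a point): middle of the plate's top face, 101 mm above the table when level; the point tips with the plate. The plate is bare aluminium 92 mm (x) by 156 mm (y), 3 mm thick, open at the +x and -x edges, with a lip 13 mm high along each y edge (inner faces at y = +-75 mm). It turns about the pivot 6 mm below this point
- tip_plate (a joint): plate angle in rad, 0 = level; positive = the +x edge goes down. It follows the stick at twice the stick's angle (up to 0.9 rad); it gives a little when pressed. The carton begins to slide at 0.45 to 0.65 rad
- basket: the deep basket: punched plastic, 171 mm (x) by 257 mm (y), walls 52 mm high; origin at the middle of its underside on the table. Inside 140 x 226 mm at the floor. It stands loose close against one side of the tipper (centre 116 mm from the tipper's origin along +x or -x) and the level plate overhangs its rim
- flat_tray: the shallow tray: plain metal, 173 mm (x) by 258 mm (y), 15 mm high; origin at the middle of its underside. It stands on the tipper's other side in the same way
- joystick_box: grey control box fixed on the table, 120 mm (x) by 100 mm (y), top face 46 mm up; origin under its middle; +x is the away-from-the-robot direction of the stick (the box may be turned up to 0.3 rad), marked with chevrons on the top at +x and -x. The stick stands in the middle of the top, its pivot 46 mm above the table
- stick_knob (a point): middle of the stick's black rounded knob at its widest (35 mm diameter, from 58 to 96 mm above the pivot); this point is 78 mm from the pivot, 124 mm above the table when centred. Below the knob is a bare steel shaft of 12 mm diameter. The point tilts with the stick
- stick_fb (a joint): stick tilt in rad along the box's x axis, spring-centred at 0; positive = leaning to the box's +x, which tips the plate's +x edge down; stops at +-0.45. Pushing the knob over to the stop takes about 5 N (0.9 N m/rad)
- stick_lr (a joint): stick tilt in rad across the box, spring-centred at 0 and not used; positive = leaning to the box's -y; stops at +-0.45
- bottle_a: bystander: small lacquer bottle, 27 mm diameter, 74 mm high, standing; origin in its foot; beside the far part of the power strip
- bottle_b: bystander: small bottle of the same shape beside the joystick box
- bottle_c: bystander: small bottle of the same shape beside the near part of the power strip

How it is judged:
By the outcome, as a careful person would: the job done as asked, in the order asked, and still so for the second after the job is handed in, with the robot touching nothing.
It also fails if it takes over 56 s, if anything falls off the work surface, if the arm or the gripper's body presses on something with over 40 N, if the wrist force passes 120 N, or if a joint passes its speed limit or range.

ROBOT

A 6-joint arm with a two-finger parallel gripper is mounted at the origin on a cart in front of the work surface, level with it; the furniture and walls round the work are solid. World frame = base frame: x ahead of the robot, y to its left, z up, the work surface at z = 0. Lengths are in m, angles in rad, forces in N, time in s.
With the tool pointing down it reaches from about 0.3 to 0.775 m from the base axis. Payload 14.6 kg.
Tool frame: the origin (TCP) lies at the very end of the fingers, on their centre line; the grasp point (between the pads) lies 19 mm behind it; z points along the fingers, y is the line along which they close (so a half turn about z gives the same grasp; the last joint's range is limited). The gripper opens to 94 mm and grips with 3 to 60 N. Pads are 16 mm wide; open, the fingers measure 119 mm over their backs; the gripper's body (75 mm by 177 mm) begins 78 mm behind the grasp point.
Start: joints at [-1.411, 0.3, 1.521, -0, 1.321, -0.067], TCP at [0.124, -0.536, 0.205] pointing down, gripper open.
Joint ranges: [-3.03, 3.03], [-0.79, 2.21], [0.23, 2.52], [-1.04, 4.18], [0, 3.07], [-2.55, 2.55]. Speed limits (rad/s): [2.22, 2.22, 2.57, 3.14, 3.14, 3.14].

INTERFACE

Orientations are given as [roll, pitch, yaw] about the fixed x, y, z axes, in that order (R = Rz(yaw) Ry(pitch) Rx(roll)).
In Python, from station import * gives the robot as it stands.
- The arm moves only by the tool jog_arm, never from a script. Its argument "rows" is a list of rows, each a list of 3 entries, a list of its own where there are three numbers: the shift along the tool's x, y, z in m, then the turn about the tool's z in degrees, then the finger opening in m, from 0 to 0.094. A call has 1 to 12 rows; each row shifts and turns the commanded pose from where the row before left it, along the tool's axes as they then stand; what a row does not reach is not made up. A row lasts 1/12 s, in which the tool goes at most 41.7 mm and 7.16 degrees, less where a joint would pass 70% of its speed; a pose out of reach is approached as far as the arm can. A call is refused whole if a number of a shift passes 0.0417 or a number of a turn 7.16, either way. A call with a gripper value outside its range is refused whole. The fingers move at their own pace and stop on an object; "squeeze" is the grip in N (left out, the last holds). Time passes only in rows, so rows that do not move let the fingers close. It gives the time, the measured TCP pose, the force, the opening and the grip force at its end, in the units of the state.
- get_obs(): the state, without advancing time (a new reading comes with each control period).
- camera(name): name is "side" or "top" or "wrist"; returns a dict with "image" (400x640x3 uint8, red, green, blue), "range_z" (400x640 float32, m along the optical axis (not along the pixel's ray), 0 where there is no reading), "K" (3x3 intrinsics, pixels), "world_from_camera" (4x4, takes a point from camera to world coordinates); the wrist camera has in their place "T_tool_cam" (4x4, takes a point from camera to tool coordinates, whose origin is the TCP and whose axes are the flange's). Camera axes: x right, y up, looking along -z (the intrinsics and any distortion apply to the point x, -y, -z); pixel columns grow to the right and rows downward; lengths in m; the calibration is good to about 2 mm. A picture is of the moment at which its call begins: read the wrist's pose just before it.
- hand_in(): hands the job in; it is judged then, once.
Trained networks look in a picture, given as the dict that the camera call returned (one of the last four; its "shot" number tells which), for a name from the list of things; names that differ only in an ending like _2 or _b are one class to them, and where a whole thing is asked for, a point or a joint stands for the part that bears it (a point fixed in the world has none). Each returns a list of dicts, best first, with "p" (0 to 1); they miss things now and then, are a little off and sometimes report something else, mostly with a low value. They report only what shows in the picture. A call takes as long as a camera call.
- search_frame(label, picture): "at" ([column, row] as shares, 0 to 1, of the picture: columns of its width, rows of its height, amid what is visible of it).
- spot_point(label, picture): "at" ([column, row] as shares, 0 to 1, of the picture: columns of its width, rows of its height: a listed point, or the origin of a listed thing).
The state is a dict: "time_s": time; "qpos": joint angles; "joint_vel": joint speeds; "tau": joint torques, N m; "ee_pos": TCP position; "eef_rot": TCP orientation; "force": force on the tool from outside, world axes, zero at the start; "moment": the same for the moment, N m; "grip_width": finger opening in m; "grip_force": force on a finger pad.
Only numpy, scipy, OpenCV 4.12 (cv2) and the standard library are available. Lean on these libraries where they do the work, as an engineer would, in place of code of your own. Each camera call takes 0.05 s, during which the arm holds its last target. There are 200 camera calls.

## Working session

There is one attempt and no reset: what is moved stays moved. The work goes in short steps, Python scripts to look and compute and a tool call to move; the robot and the scene stay as the last step left them, time stands still between calls to the robot, and variables do not carry over. Pictures are saved under pics/ and viewed, at most 10 in all, crops included, and the job is handed in when it is done.

Besides the shell and the picture viewer there is one more tool, called after "Call:" as name(argument=value, ...) on one line, values as JSON. jog_arm: Moves the arm, as the interface text tells. Its arguments: {"type":"object","properties":{"rows":{"type":"array","items":{"type":"array"}},"squeeze":{"type":"number"}},"required":["rows"]}

```bash
mkdir -p pics; ls; cat > h.py <<'E'
from station import *
import numpy as np, cv2
from scipy.spatial.transform import Rotation as R
def world(c,T=None):
    d=c["range_z"];K=np.array(c["K"]);T=np.array(c["world_from_camera"]) if T is None else T
    v,u=np.mgrid[0:400,0:640]
    P=np.stack([(u-K[0,2])/K[0,0]*d,-(v-K[1,2])/K[1,1]*d,-d,np.ones_like(d)],-1)
    W=(P@T.T)[...,:3]; W[d<=0]=np.nan
    return W
def wristT(o,c):
    T=np.eye(4);T[:3,:3]=R.from_euler('xyz',o["eef_rot"]).as_matrix();T[:3,3]=o["ee_pos"]
    return T@np.array(c["T_tool_cam"])
def ray(c,at,z):
    K=np.array(c["K"]);T=np.array(c["world_from_camera"]);u,v=at[0]*640,at[1]*400
    d=T[:3,:3]@np.array([(u-K[0,2])/K[0,0],-(v-K[1,2])/K[1,1],-1]);o=T[:3,3]
    return o+d*(z-o[2])/d[2]
E
cat > a.py <<'E'
from h import *
print(get_obs())
zs=dict(carton_center=.017,tipper=0,plate_top=.101,basket=0,flat_tray=0,joystick_box=0,stick_knob=.124,bottle_a=0)
for n in ("top","side"):
    c=camera(n);cv2.imwrite(f"pics/{n}.png",c["image"][...,::-1]);np.savez(f"{n}.npz",W=world(c),img=c["image"])
    if n=="top":
        print({k:v for k,v in c.items() if k not in("image","range_z")})
    for l,z in zs.items():
        for r in spot_point(l,c)[:3]:
            print(n,l,round(r["p"],2),np.round(np.array(r["at"])*[640,400]),ray(c,r["at"],z).round(3))
E
python3 a.py
```

```text
pics
{'time_s': 0.0, 'qpos': array([-1.41061135e+00,  3.00488287e-01,  1.52159308e+00, -1.80808791e-05,
        1.32069477e+00, -6.65982456e-02]), 'joint_vel': array([ 0.00087525,  0.00137626,  0.00105144,  0.0004595 , -0.00229878,
       -0.00015034]), 'tau': array([ 1.24827537e-03, -5.31802011e+01, -3.52735913e+01,  7.09236693e-02,
        2.43535725e-02, -1.13077563e-04]), 'ee_pos': array([ 0.12361506, -0.53565404,  0.20487183]), 'eef_rot': array([-3.14041063e+00, -6.12853364e-05,  2.26787675e-01]), 'force': array([ 0.58989186, -1.02254723, -0.02245141]), 'moment': array([0.0337732 , 0.01791548, 0.09533727]), 'grip_force': 0.0, 'grip_width': 0.09383940887426986}
{'K': array([[494.16487298,   0.        , 321.68518722],
       [  0.        , 494.16487298, 199.20302595],
       [  0.        ,   0.        ,   1.        ]]), 'world_from_camera': array([[-0.0237905 ,  0.99709163, -0.07240371,  0.46879202],
       [-0.9996629 , -0.02297352,  0.01209577, -0.06547996],
       [ 0.01039722,  0.07266707,  0.99730206,  1.47248366],
       [ 0.        ,  0.        ,  0.        ,  1.        ]])
[... 525 characters left out ...]
06 0.014 0.   ]
top bottle_a 0.57 [403. 273.] [ 0.351 -0.319  0.   ]
top bottle_a 0.49 [288. 223.] [0.506 0.019 0.   ]
side carton_center 0.74 [396. 183.] [ 0.452 -0.398  0.017]
side tipper 0.58 [245. 289.] [0.594 0.217 0.   ]
side plate_top 0.85 [239. 253.] [0.596 0.219 0.101]
side basket 0.9 [285. 308.] [0.486 0.221 0.   ]
side flat_tray 0.96 [200. 274.] [0.717 0.228 0.   ]
side joystick_box 0.68 [385. 215.] [ 0.424 -0.223  0.   ]
side stick_knob 0.65 [388. 174.] [ 0.434 -0.239  0.124]
side stick_knob 0.61 [287. 238.] [0.52  0.151 0.124]
side bottle_a 0.75 [292. 237.] [0.604 0.002 0.   ]
side bottle_a 0.73 [415. 204.] [ 0.366 -0.329  0.   ]
side bottle_a 0.7 [325. 253.] [0.498 0.018 0.   ]
```

View pics/top.png

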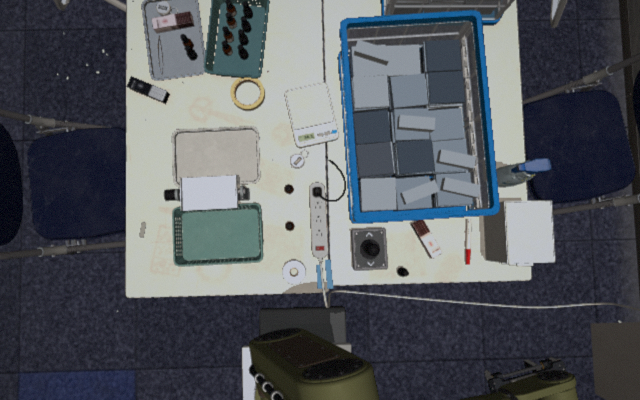

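View pics/side.png

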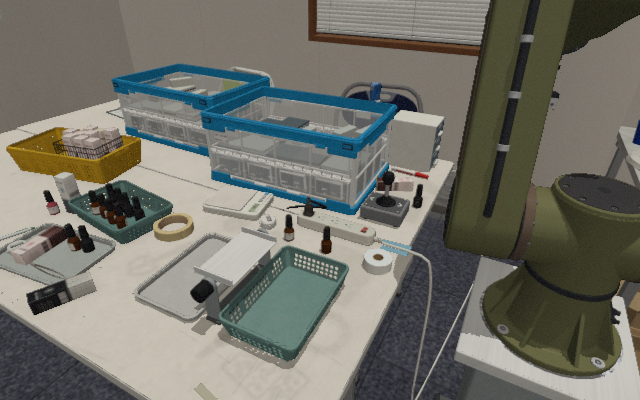

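```bash
cat > b.py <<'E'
import numpy as np,cv2
z=np.load("top.npz");W=z["W"]
def blob(n,x0,x1,y0,y1,z0,z1):
    m=(W[...,0]>x0)&(W[...,0]<x1)&(W[...,1]>y0)&(W[...,1]<y1)&(W[...,2]>z0)&(W[...,2]<z1)
    p=W[m]
    r=cv2.minAreaRect(p[:,:2].astype(np.float32)); print(n,len(p),p.mean(0).round(4),np.round(r[0],4),np.round(r[1],4),round(r[2],1))
blob("carton",.37,.55,-.50,-.29,.025,.045)
blob("plate",.53,.66,.13,.33,.09,.12)
blob("box",.3,.55,-.31,-.14,.035,.055)
blob("knob",.3,.55,-.31,-.14,.09,.16)
blob("basketrim",.36,.58,.05,.4,.045,.06)
blob("tall",.2,.8,-.6,.6,.08,.3)
E
python3 b.py
```

```text
carton 513 [ 0.4553 -0.3857  0.0344] [ 0.4675 -0.3911] [0.146  0.1915] 2.3
plate 2031 [0.5932 0.2331 0.1026] [0.5937 0.2317] [0.0925 0.1967] 1.7
box 1308 [ 0.4269 -0.2149  0.0452] [ 0.4485 -0.2355] [0.2057 0.1412] 2.4
knob 415 [ 0.5056 -0.2363  0.1272] [ 0.4793 -0.2374] [0.1411 0.1437] 0.0
basketrim 480 [0.4583 0.2157 0.0522] [0.4777 0.2193] [0.1705 0.2567] 1.7
tall 19302 [ 0.6176 -0.2953  0.1487] [ 0.5302 -0.1445] [0.5197 0.9397] 15.1
```

The top view shows the basket (218,236) on the robot's side of the plate (210,192), so the stick goes towards the robot. The carton is at (425,238), right of the joystick (370,248), with the blue crate just beyond at row 215. I'll refine the geometry next.

```bash
cat > b.py <<'E'
import numpy as np,cv2
z=np.load("top.npz");W=z["W"]
def blob(n,x0,x1,y0,y1,z0,z1):
    m=(W[...,0]>x0)&(W[...,0]<x1)&(W[...,1]>y0)&(W[...,1]<y1)&(W[...,2]>z0)&(W[...,2]<z1)
    k,l,s,_=cv2.connectedComponentsWithStats(m.astype(np.uint8))
    for i in np.argsort(-s[1:,4])[:2]+1:
        if s[i,4]<15: continue
        p=W[l==i]
        r=cv2.minAreaRect(p[:,:2].astype(np.float32)); print(n,len(p),p.mean(0).round(4),np.round(r[0],4),np.round(r[1],4),round(r[2],1),p.min(0).round(3),p.max(0).round(3))
blob("carton",.37,.53,-.50,-.32,.02,.05)
blob("plate",.53,.66,.14,.32,.096,.108)
blob("box",.3,.51,-.31,-.14,.035,.055)
blob("knob",.37,.48,-.27,-.16,.09,.16)
blob("crate",.45,.8,-.6,-.1,.12,.3)
blob("bottleb",.3,.4,-.36,-.27,.03,.1)
blob("bottles",.4,.66,-.04,.06,.055,.1)
blob("whitebox",.4,.6,-.8,-.5,.1,.4)
E
python3 b.py
```

```text
carton 508 [ 0.4519 -0.3851  0.034 ] [ 0.4529 -0.386 ] [0.1169 0.0368] 27.9 [ 0.395 -0.427  0.02 ] [ 0.506 -0.344  0.042]
plate 1707 [0.5935 0.2329 0.1018] [0.5936 0.2325] [0.0925 0.1498] 1.7 [0.546 0.158 0.096] [0.641 0.308 0.108]
plate 16 [0.5892 0.3171 0.1018] [0.5907 0.3158] [0.0304 0.0045] 1.8 [0.575 0.314 0.096] [0.606 0.318 0.108]
box 1277 [ 0.4261 -0.2146  0.0453] [ 0.4257 -0.2163] [0.1198 0.1002] 1.8 [ 0.365 -0.267  0.035] [ 0.486 -0.165  0.055]
knob 128 [ 0.4259 -0.2154  0.1365] [ 0.4252 -0.2159] [0.0312 0.0327] 88.2 [ 0.409 -0.232  0.123] [ 0.442 -0.201  0.145]
crate 8828 [ 0.6309 -0.3745  0.1718] [ 0.6257 -0.3729] [0.4543 0.3485] 90.0 [ 0.451 -0.6    0.12 ] [ 0.8   -0.146  0.244]
crate 2098 [ 0.7093 -0.3363  0.1431] [ 0.7132 -0.3379] [0.1046 0.1714] 88.5 [ 0.629 -0.392  0.12 ] [ 0.799 -0.286  0.164]
bottleb 65 [ 0.3573 -0.31    0.0556] [ 0.3563 -0.3111] [0.0217 0.0233] 62.7 [ 0.345 -0.321  0.03 ] [ 0.368 -0.299  0.08 ]
bottles 29 [0.6054 0.0142 0.0726] [0.6059 0.0138] [0.0147 0.0142] 89.9 [0.599 0.006 0.06 ] [0.613 0.021 0.08 ]
bottles 29 [0.4974 0.0129 0.0729] [0.4981 0.013 ] [0.0142 0.0142] 88.7 [0.491 0.006 0.058] [0.505 0.02  0.079]
whitebox 3775 [ 0.4876 -0.6001  0.1687] [ 0.4999 -0.597 ] [0.1937 0.1997] 90.0 [ 0.4   -0.694  0.1  ] [ 0.6   -0.5    0.244]
```

```bash
cat > c.py <<'E'
import numpy as np
W=np.load("top.npz")["W"]
for y in np.arange(-.54,-.10,.04):
    m=(abs(W[...,1]-y)<.02)&(W[...,0]>.35)&(W[...,0]<.7)
    p=W[m]; h=p[(p[:,2]>.15)]
    print(round(y,2), "n",len(h), "xmin hi",np.round(np.sort(h[:,0])[:4],3), "ztop",h[:,2].max().round(3) if len(h) else None)
from h import *
c=camera("wrist");print(np.round(c["T_tool_cam"],3))
E
python3 c.py
```

```text
-0.54 n 114 xmin hi [0.516 0.519 0.519 0.521] ztop 0.24
-0.5 n 1224 xmin hi [0.509 0.509 0.509 0.509] ztop 0.244
-0.46 n 302 xmin hi [0.507 0.507 0.508 0.508] ztop 0.242
-0.42 n 270 xmin hi [0.506 0.506 0.506 0.506] ztop 0.24
-0.38 n 110 xmin hi [0.504 0.504 0.504 0.504] ztop 0.242
-0.34 n 123 xmin hi [0.502 0.503 0.503 0.503] ztop 0.241
-0.3 n 122 xmin hi [0.499 0.501 0.501 0.501] ztop 0.244
-0.26 n 106 xmin hi [0.498 0.498 0.499 0.499] ztop 0.241
-0.22 n 103 xmin hi [0.496 0.496 0.496 0.498] ztop 0.241
-0.18 n 428 xmin hi [0.496 0.496 0.496 0.496] ztop 0.242
-0.14 n 215 xmin hi [0.512 0.515 0.517 0.518] ztop 0.242
-0.1 n 0 xmin hi [] ztop None
[[-0.001  0.962  0.275  0.081]
 [ 1.     0.001  0.    -0.001]
 [-0.     0.275 -0.962 -0.179]
 [ 0.     0.     0.     1.   ]]
```

```bash
cat >> h.py <<'E'
def plan(x,y,z,yaw,o=None):
    o=o or get_obs();p=np.array(o["ee_pos"]);M=R.from_euler('xyz',o["eef_rot"]).as_matrix()
    d=M.T@(np.array([x,y,z])-p)
    dy=(np.degrees(o["eef_rot"][2])-yaw+180)%360-180   # tool z is down: turn = -yaw change
    print("at",p.round(4),"yaw",np.degrees(o["eef_rot"]).round(2),"shift",d.round(4),"turn",round(dy,2),"dist",np.linalg.norm(d).round(3))
E
python3 - <<'E'
from h import *
W=np.load("top.npz")["W"]
m=(W[...,0]>.38)&(W[...,0]<.48)&(W[...,1]>-.65)&(W[...,1]<-.44)&(W[...,2]>.06)
p=W[m];print(len(p),p.max(0),p.min(0))
plan(.413,-.407,.2,28)
E
```

```text
1707 [ 0.47998696 -0.56054644  0.17784615] [ 0.38007662 -0.64992646  0.06018016]
at [ 0.1237 -0.5359  0.2055] yaw [180.     0.    12.99] shift [ 0.3109 -0.0606  0.0055] turn -15.01 dist 0.317
```

Call:
jog_arm(rows=[[[0.0345,-0.0067,0],0,0.094],[[0.0345,-0.0067,0],0,0.094],[[0.0345,-0.0067,0],0,0.094],[[0.0345,-0.0067,0],0,0.094],[[0.0345,-0.0067,0],0,0.094],[[0.0345,-0.0067,0],0,0.094],[[0.0345,-0.0067,0],0,0.094],[[0.0345,-0.0067,0],0,0.094],[[0.0345,-0.0067,0],0,0.094],[[0,0,0],-5,0.094],[[0,0,0],-5,0.094],[[0,0,0],-5,0.094]])

```text
time_s: 1.95
ee_pos: [0.4133, -0.4069, 0.2052]
eef_rot: [-3.141, 0.0, 0.494]
force: [-0.2, -0.8, 0.6]
grip_width: 0.0941
grip_force: 0.0
```

```bash
python3 - <<'E'
from h import *
camera("top")
o=get_obs();c=camera("wrist");cv2.imwrite("pics/w1.png",c["image"][...,::-1])
T=wristT(o,c);W=world(c,T)
for r in spot_point("carton_center",c)[:2]: print(r["p"],np.array(r["at"])*[640,400])
m=(W[...,2]>.026)&(W[...,2]<.044)&(W[...,0]>.38)&(W[...,0]<.52)&(W[...,1]>-.45)&(W[...,1]<-.32)
k,l,s,_=cv2.connectedComponentsWithStats(m.astype(np.uint8));i=1+np.argmax(s[1:,4]);p=W[l==i]
r=cv2.minAreaRect(p[:,:2].astype(np.float32));print(len(p),p.mean(0),r)
cr=W[(W[...,2]>.2)&(W[...,1]>-.5)];print("crate xmin",cr[:,0].min() if len(cr) else None)
plan(.413,-.407,.1,28)
E
```

```text
0.65 [320.192 151.32 ]
2579 [ 0.45641418 -0.38582247  0.0342386 ] ((0.4542338252067566, -0.387450248003006), (0.11596400290727615, 0.03355908766388893), 27.968626022338867)
crate xmin 0.379482473602796
at [ 0.4127 -0.4073  0.2054] yaw [-180.      0.     27.87] shift [ 4.000e-04 -1.000e-04  1.054e-01] turn -0.13 dist 0.105
```

View pics/w1.png

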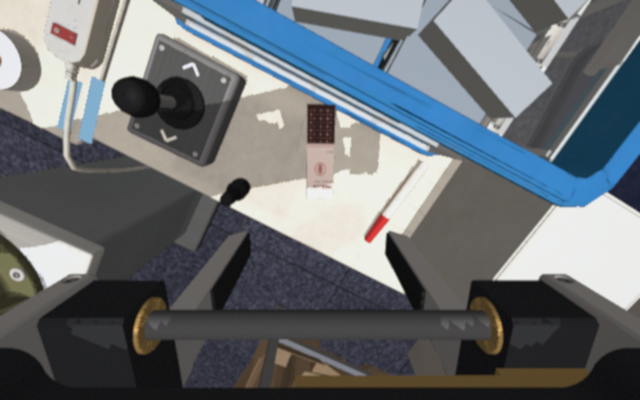

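The wrist view shows the carton (320,150) lined up with the tool and centred between the open fingers, with its far end at the crate rim. I'll grip it near its near end.

Call:
jog_arm(rows=[[[0.001,0.002,0.025],0,0.094],[[0,0,0.025],0,0.094],[[0,0,0.025],0,0.094],[[0,0,0.025],0,0.094],[[0,0,0.025],0,0.094],[[0,0,0.025],0,0.094],[[0,0,0.025],0,0.094],[[0,0,0.015],0,0.094],[[0,0,0.0095],0,0.094]], squeeze=15)

```text
time_s: 2.85
ee_pos: [0.4138, -0.4081, 0.004]
eef_rot: [-3.139, 0.001, 0.485]
force: [-0.4, -0.4, -0.7]
grip_width: 0.0937
grip_force: 0.0
```

Call:
jog_arm(rows=[[[0,0,0],0,0.025],[[0,0,0],0,0.025],[[0,0,0],0,0.025],[[0,0,0],0,0.025],[[0,0,0],0,0.025],[[0,0,0],0,0.025],[[0,0,0],0,0.025],[[0,0,0],0,0.025],[[0,0,0],0,0.025],[[0,0,0],0,0.025]])

```text
time_s: 3.68
ee_pos: [0.4145, -0.4086, 0.006]
eef_rot: [3.142, -0.0, 0.489]
force: [-0.3, 0.5, 0.6]
grip_width: 0.0342
grip_force: 15.0
```

Call:
jog_arm(rows=[[[0,0,-0.005],0,0.025],[[-0.015,0,0],0,0.025],[[-0.02,0,0],0,0.025],[[-0.015,0,-0.01],0,0.025],[[0,0,-0.025],0,0.025],[[0,0,-0.035],0,0.025],[[0,0,-0.035],0,0.025],[[0,0,-0.035],0,0.025],[[0,0,-0.035],0,0.025],[[0,0,-0.03],0,0.025]])

```text
time_s: 4.52
ee_pos: [0.3703, -0.432, 0.219]
eef_rot: [3.14, -0.0, 0.489]
force: [0.1, -0.4, 0.4]
grip_width: 0.0344
grip_force: 15.0
```

```bash
python3 - <<'E'
from h import *
o=get_obs();print(o["grip_width"],o["force"],o["qpos"].round(2))
plan(.38,.19,.22,28,o)
o["eef_rot"][2]=np.radians(91.7);o["ee_pos"][:]=[.38,.19,.22];plan(.595,.1875,.2,91.7,o)
E
```

```text
0.034408286051179286 [ 0.09266413 -0.3733934   0.37186725] [-0.93  0.33  1.45 -0.    1.36  0.16]
at [ 0.3703 -0.432   0.219 ] yaw [ 1.799e+02 -1.000e-02  2.799e+01] shift [ 0.3005 -0.5447 -0.0019] turn -0.01 dist 0.622
at [0.38 0.19 0.22] yaw [ 1.799e+02 -1.000e-02  9.170e+01] shift [-0.0089  0.2148  0.0204] turn 0.0 dist 0.216
```

Call:
jog_arm(rows=[[[0.015,-0.0272,0],0,0.025],[[0.015,-0.0272,0],0,0.025],[[0.015,-0.0272,0],0,0.025],[[0.015,-0.0272,0],0,0.025],[[0.015,-0.0272,0],0,0.025],[[0.015,-0.0272,0],0,0.025],[[0.015,-0.0272,0],0,0.025],[[0.015,-0.0272,0],0,0.025],[[0.015,-0.0272,0],0,0.025],[[0.015,-0.0272,0],0,0.025],[[0.015,-0.0272,0],0,0.025],[[0.015,-0.0272,0],0,0.025]])

```text
time_s: 5.52
ee_pos: [0.3757, -0.058, 0.2164]
eef_rot: [3.141, -0.001, 0.488]
force: [0.4, -0.5, -0.4]
grip_width: 0.0342
grip_force: 15.0
```

Call:
jog_arm(rows=[[[0.015,-0.0272,0],0,0.025],[[0.015,-0.0272,0],0,0.025],[[0.015,-0.0272,0],0,0.025],[[0.015,-0.0272,0],0,0.025],[[0.015,-0.0272,0],0,0.025],[[0.015,-0.0272,0],0,0.025],[[0.015,-0.0272,0],0,0.025],[[0.015,-0.0272,0],0,0.025],[[0,0,0],-6.37,0.025],[[0,0,0],-6.37,0.025],[[0,0,0],-6.37,0.025],[[0,0,0],-6.37,0.025]])

```text
time_s: 6.52
ee_pos: [0.3797, 0.1892, 0.2162]
eef_rot: [3.142, -0.0, 0.939]
force: [0.1, 0.6, 0.3]
grip_width: 0.0343
grip_force: 15.0
```

Call:
jog_arm(rows=[[[0,0,0],-6.37,0.025],[[0,0,0],-6.37,0.025],[[0,0,0],-6.37,0.025],[[0,0,0],-6.37,0.025],[[0,0,0],-6.37,0.025],[[0,0,0],-6.37,0.025],[[0,0,0],0,0.025]])

```text
time_s: 7.1
ee_pos: [0.3798, 0.189, 0.2162]
eef_rot: [3.141, -0.0, 1.606]
force: [0.4, 0.2, -1.3]
grip_width: 0.0343
grip_force: 15.0
```

```bash
python3 - <<'E'
from h import *
o=get_obs();print(o["grip_width"],o["time_s"])
plan(.595,.1875,.17,91.7,o)
E
```

```text
0.034349469768373254 7.1
at [0.3798 0.189  0.2162] yaw [179.99  -0.    92.  ] shift [-0.009   0.215   0.0463] turn 0.3 dist 0.22
```

Call:
jog_arm(rows=[[[-0.001,0.024,0.005],0.3,0.025],[[-0.001,0.024,0.005],0,0.025],[[-0.001,0.024,0.005],0,0.025],[[-0.001,0.024,0.005],0,0.025],[[-0.001,0.024,0.005],0,0.025],[[-0.001,0.024,0.005],0,0.025],[[-0.001,0.024,0.005],0,0.025],[[-0.001,0.024,0.005],0,0.025],[[-0.001,0.023,0.006],0,0.025],[[0,0,0],0,0.025],[[0,0,0],0,0.025]])

```text
time_s: 8.02
ee_pos: [0.5952, 0.1852, 0.169]
eef_rot: [-3.14, 0.0, 1.591]
force: [0.4, 0.4, -0.0]
grip_width: 0.0341
grip_force: 15.0
```

```bash
python3 - <<'E'
from h import *
o=get_obs();c=camera("wrist");cv2.imwrite("pics/w2.png",c["image"][...,::-1])
T=wristT(o,c);W=world(c,T)
def rect(n,m):
    k,l,s,_=cv2.connectedComponentsWithStats(m.astype(np.uint8));i=1+np.argmax(s[1:,4]);p=W[l==i]
    r=cv2.minAreaRect(p[:,:2].astype(np.float32));print(n,len(p),p.mean(0).round(4),p.min(0).round(3),p.max(0).round(3),np.round(r[0],4),np.round(r[1],4),r[2])
near=(abs(W[...,0]-.595)<.08)&(abs(W[...,1]-.23)<.1)
rect("carton top",near&(W[...,2]>.19)&(W[...,2]<.21))
rect("plate",near&(W[...,2]>.095)&(W[...,2]<.107))
plan(.595,.1875,.11,91.7,o)
E
```

```text
carton top 13523 [0.5949 0.2345 0.1974] [0.566 0.173 0.19 ] [0.625 0.289 0.21 ] [0.5947 0.2307] [0.0588 0.1164] 1.3544893264770508
plate 6687 [0.5967 0.2431 0.1008] [0.548 0.155 0.098] [0.644 0.306 0.107] [0.5957 0.2296] [0.0924 0.1509] 1.472204566001892
at [0.5952 0.1852 0.169 ] yaw [-1.7991e+02  2.0000e-02  9.1180e+01] shift [ 0.0023 -0.      0.059 ] turn -0.52 dist 0.059
```

View pics/w2.png

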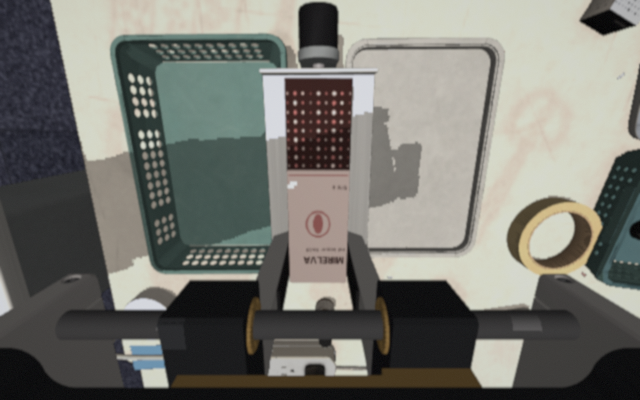

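The wrist view shows the carton gripped and lined up over the plate, which spans (262–375, 70–250). It is centred within about 2 mm, so I'll lower it.

Call:
jog_arm(rows=[[[0,0,0.015],0,0.025],[[0,0,0.015],0,0.025],[[0,0,0.012],0,0.025],[[0,0,0.01],0,0.025],[[0,0,0.005],0,0.025],[[0,0,0.003],0,0.025],[[0,0,0],0,0.025],[[0,0,0],0,0.025]])

```text
time_s: 8.73
ee_pos: [0.5952, 0.1855, 0.1105]
eef_rot: [3.141, -0.0, 1.595]
force: [-0.3, 0.5, -0.6]
grip_width: 0.0343
grip_force: 15.0
```

Call:
jog_arm(rows=[[[0,0,0.0015],0,0.025],[[0,0,0.001],0,0.025],[[0,0,0.0005],0,0.025],[[0,0,0],0,0.025]])

```text
time_s: 9.07
ee_pos: [0.5951, 0.1854, 0.107]
eef_rot: [3.141, -0.0, 1.595]
force: [0.4, -0.6, -0.9]
grip_width: 0.0347
grip_force: 15.0
```

Call:
jog_arm(rows=[[[0,0,0],0,0.036],[[0,0,0],0,0.038],[[0,0,0],0,0.042],[[0,0,0],0,0.05],[[0,0,0],0,0.06],[[0,0,0],0,0.07],[[0,0,0],0,0.07],[[0,0,0],0,0.07],[[0,0,-0.02],0,0.07],[[0,0,-0.03],0,0.07],[[0,0,-0.03],0,0.07],[[0,0,-0.02],0,0.07]])

```text
time_s: 10.07
ee_pos: [0.5954, 0.1855, 0.21]
eef_rot: [3.139, -0.001, 1.595]
force: [-0.2, 0.5, 0.3]
grip_width: 0.0701
grip_force: 0.0
```

```bash
python3 - <<'E'
from h import *
o=get_obs();print(o["grip_width"]);c=camera("wrist");cv2.imwrite("pics/w3.png",c["image"][...,::-1])
T=wristT(o,c);W=world(c,T)
def rect(n,m):
    k,l,s,_=cv2.connectedComponentsWithStats(m.astype(np.uint8));i=1+np.argmax(s[1:,4]);p=W[l==i]
    r=cv2.minAreaRect(p[:,:2].astype(np.float32));print(n,len(p),p.mean(0).round(4),p.min(0).round(3),p.max(0).round(3),np.round(r[0],4),np.round(r[1],4),r[2])
near=(abs(W[...,0]-.595)<.08)&(abs(W[...,1]-.23)<.1)
rect("carton top",near&(W[...,2]>.126)&(W[...,2]<.145))
rect("plate",near&(W[...,2]>.095)&(W[...,2]<.107))
plan(.38,.19,.22,90,o)
E
```

```text
0.07008529800750164
carton top 4795 [0.5946 0.2343 0.1352] [0.577 0.173 0.133] [0.613 0.289 0.138] [0.5946 0.2307] [0.0345 0.1152] 1.072711706161499
plate 8502 [0.5961 0.237  0.1009] [0.548 0.153 0.098] [0.643 0.306 0.107] [0.5956 0.2294] [0.0923 0.151 ] 1.4747283458709717
at [0.5954 0.1855 0.21  ] yaw [ 1.7985e+02 -3.0000e-02  9.1390e+01] shift [ 0.0097 -0.2152 -0.0106] turn 1.39 dist 0.216
```

View pics/w3.png

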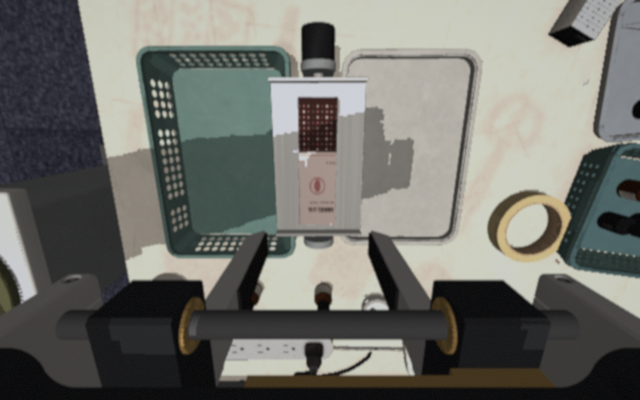

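The wrist view shows the carton lying flat, centred between the lips (plate 270–367, 78–235; carton around 318,160), and the plate is level. Next is the joystick.

Call:
jog_arm(rows=[[[0.001,-0.027,-0.001],0,0.07],[[0.001,-0.027,-0.001],0,0.07],[[0.001,-0.027,-0.001],0,0.07],[[0.001,-0.027,-0.001],0,0.07],[[0.001,-0.027,-0.001],0,0.07],[[0.001,-0.027,-0.001],0,0.07],[[0.001,-0.027,-0.001],0,0.07],[[0.001,-0.027,-0.001],0,0.07],[[0,0,-0.005],6.9,0.07],[[0,0,-0.005],6.9,0.07],[[0,0,-0.005],6.9,0.07],[[0,0,-0.005],6.9,0.07]])

```text
time_s: 11.12
ee_pos: [0.3788, 0.1882, 0.2352]
eef_rot: [3.141, -0.0, 1.108]
force: [0.9, -0.1, -0.3]
grip_width: 0.0702
grip_force: 0.0
```

Call:
jog_arm(rows=[[[0,0,0],6.9,0.07],[[0,0,0],6.9,0.07],[[0,0,0],6.9,0.07],[[0,0,0],6.9,0.07],[[0,0,0],6.9,0.07],[[0,0,0],6.9,0.07],[[0,0,0],6.9,0.07],[[0,0,0],6.9,0.07],[[0,0,0],6.8,0.07]])

```text
time_s: 11.87
ee_pos: [0.3789, 0.1881, 0.2348]
eef_rot: [3.142, -0.0, 0.025]
force: [-0.6, 0.5, 0.5]
grip_width: 0.07
grip_force: 0.0
```

```bash
python3 - <<'E'
from h import *
plan(.40,-.216,.22,1.8)
E
```

```text
at [0.3789 0.1881 0.2348] yaw [180.    -0.     1.45] shift [0.0109 0.4045 0.0148] turn -0.35 dist 0.405
```

Call:
jog_arm(rows=[[[0.001,0.034,0],-0.3,0.07],[[0.001,0.034,0],0,0.07],[[0.001,0.034,0],0,0.07],[[0.001,0.034,0],0,0.07],[[0.001,0.034,0],0,0.07],[[0.001,0.034,0],0,0.07],[[0.001,0.034,0],0,0.07],[[0.001,0.034,0],0,0.07],[[0.001,0.034,0],0,0.07],[[0.001,0.034,0],0,0.07],[[0.001,0.034,0],0,0.07],[[0,0.03,0],0,0.07]])

```text
time_s: 12.87
ee_pos: [0.4042, -0.2172, 0.2348]
eef_rot: [3.141, -0.0, 0.036]
force: [0.6, 0.2, 0.7]
grip_width: 0.0701
grip_force: 0.0
```

```bash
python3 - <<'E'
from h import *
camera("top")
o=get_obs();c=camera("wrist");cv2.imwrite("pics/w4.png",c["image"][...,::-1])
T=wristT(o,c);W=world(c,T)
def rect(n,m):
    k,l,s,_=cv2.connectedComponentsWithStats(m.astype(np.uint8));i=1+np.argmax(s[1:,4]);p=W[l==i]
    r=cv2.minAreaRect(p[:,:2].astype(np.float32));print(n,len(p),p.mean(0).round(4),p.min(0).round(3),p.max(0).round(3),np.round(r[0],4),np.round(r[1],4),r[2])
near=(abs(W[...,0]-.425)<.06)&(abs(W[...,1]+.216)<.06)
rect("knob",near&(W[...,2]>.105)&(W[...,2]<.155))
rect("box",(abs(W[...,0]-.425)<.08)&(abs(W[...,1]+.216)<.08)&(W[...,2]>.04)&(W[...,2]<.052))
cr=W[(W[...,2]>.225)&(W[...,0]>.46)&(W[...,2]<.26)];print("crate",cr.min(0) if len(cr) else None)
for r in spot_point("stick_knob",c)[:2]:
    u,v=np.array(r["at"])*[640,400];K=np.array(c["K"]);d=T[:3,:3]@np.array([(u-K[0,2])/K[0,0],-(v-K[1,2])/K[1,1],-1]);print(r["p"],u,v,T[:3,3]+d*(.124-T[2,3])/d[2])
plan(.427,-.218,.107,1.8,o)
E
```

```text
knob 828 [ 0.4293 -0.217   0.1366] [ 0.411 -0.234  0.121] [ 0.444 -0.2    0.143] [ 0.4277 -0.217 ] [0.0338 0.0324] 84.67569732666016
box 5366 [ 0.4327 -0.217   0.045 ] [ 0.367 -0.267  0.04 ] [ 0.487 -0.167  0.051] [ 0.4272 -0.217 ] [0.1189 0.0984] 1.4191101789474487
crate [ 0.4959089  -0.41765093  0.22501573]
0.84 317.12 181.0 [ 0.42643445 -0.21804315  0.124     ]
at [ 0.4042 -0.2206  0.2346] yaw [1.7994e+02 1.0000e-02 1.9700e+00] shift [ 0.0229 -0.002   0.1276] turn 0.17 dist 0.13
```

View pics/w4.png

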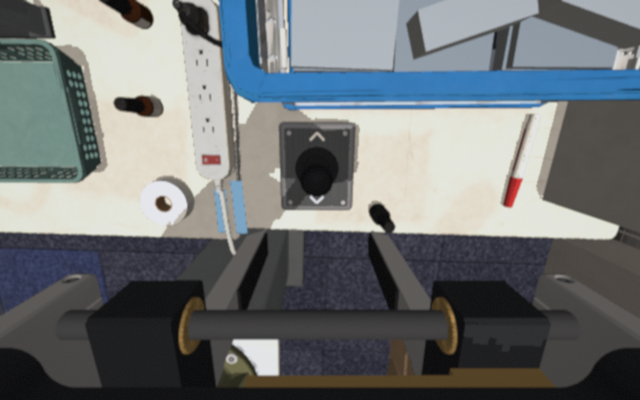

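The wrist view shows the knob (317,180) centred between the fingers and the crate rim clear beyond. I'll lower around the knob and grip it across the box, then pull it towards the robot.

Call:
jog_arm(rows=[[[0.006,-0.003,0.005],0,0.07],[[0.01,0,0.015],0,0.07],[[0.006,0,0.02],0,0.07],[[0,0,0.025],0,0.07],[[0,0,0.025],0,0.07],[[0,0,0.025],0,0.07],[[0,0,0.014],0,0.07],[[0,0,0],0,0.07],[[0,0,0],0,0.07]])

```text
time_s: 13.77
ee_pos: [0.4266, -0.2102, 0.1059]
eef_rot: [-3.141, 0.001, 0.038]
force: [0.1, 1.0, 0.6]
grip_width: 0.07
grip_force: 0.0
```

Call:
jog_arm(rows=[[[0,0,0],0,0.03],[[0,0,0],0,0.03],[[0,0,0],0,0.03],[[0,0,0],0,0.03],[[0,0,0],0,0.03],[[0,0,0],0,0.03],[[0,0,0],0,0.03],[[0,0,0],0,0.03]], squeeze=25)

```text
time_s: 14.43
ee_pos: [0.4266, -0.2117, 0.1063]
eef_rot: [3.141, -0.001, 0.036]
force: [-0.0, -2.4, 2.8]
grip_width: 0.0338
grip_force: 25.0
```

Call:
jog_arm(rows=[[[0,0.003,0],0,0.03],[[0,0.0025,0],0,0.03],[[-0.002,0,0],0,0.03],[[-0.0039,0,0.0002],0,0.03],[[-0.0039,0,0.0004],0,0.03],[[-0.0039,0,0.0006],0,0.03],[[-0.0038,0,0.0008],0,0.03],[[-0.0038,0,0.001],0,0.03],[[-0.0037,0,0.0012],0,0.03],[[-0.0036,0,0.0014],0,0.03],[[-0.0036,0,0.0016],0,0.03],[[0,0,0],0,0.03]])

```text
time_s: 15.43
ee_pos: [0.3939, -0.2183, 0.0988]
eef_rot: [3.141, -0.0, 0.036]
force: [3.1, 0.4, 6.0]
grip_width: 0.0336
grip_force: 25.0
```

Call:
jog_arm(rows=[[[-0.001,0,0.0005],0,0.03],[[0,0,0],0,0.03],[[0,0,0],0,0.03],[[0,0,0],0,0.03]])

```text
time_s: 15.77
ee_pos: [0.3934, -0.2184, 0.0986]
eef_rot: [3.141, -0.001, 0.036]
force: [2.5, 0.6, 6.2]
grip_width: 0.0334
grip_force: 25.0
```

```bash
python3 - <<'E'
from h import *
o=get_obs();print(o["ee_pos"],o["force"],o["grip_width"])
c=camera("side");cv2.imwrite("pics/s2.png",cv2.resize(c["image"][120:360,120:460,::-1],(780,550)))
W=world(c)
E
```

```text
[ 0.39342872 -0.21840897  0.0985622 ] [2.50088875 0.61595756 6.22464638] 0.033365416905503376
```

View pics/s2.png

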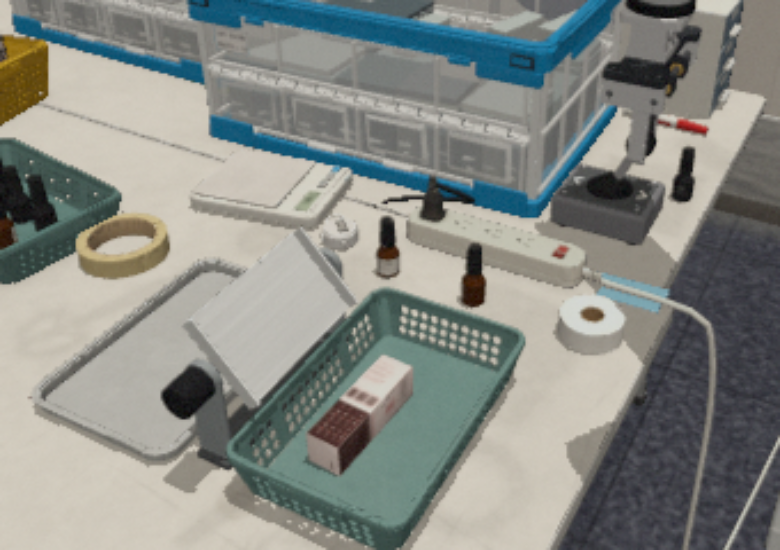

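The side view shows the plate tipped steeply over the basket, and the carton lying in the basket at (360,410). I'll press to the stop, hold for over a second, then guide the stick back.

Call:
jog_arm(rows=[[[-0.001,0,0.0004],0,0.03],[[-0.0005,0,0],0,0.03],[[0,0,0],0,0.03],[[0,0,0],0,0.03],[[0,0,0],0,0.03],[[0,0,0],0,0.03],[[0,0,0],0,0.03],[[0,0,0],0,0.03],[[0,0,0],0,0.03],[[0,0,0],0,0.03],[[0,0,0],0,0.03],[[0,0,0],0,0.03]])

```text
time_s: 16.82
ee_pos: [0.3919, -0.2182, 0.0979]
eef_rot: [3.141, -0.0, 0.037]
force: [3.0, -1.9, 5.5]
grip_width: 0.0333
grip_force: 25.0
```

Call:
jog_arm(rows=[[[0,0,0],0,0.03],[[0,0,0],0,0.03],[[0.0035,0,-0.0016],0,0.03],[[0.0037,0,-0.0015],0,0.03],[[0.0038,0,-0.0013],0,0.03],[[0.0038,0,-0.0011],0,0.03],[[0.0039,0,-0.0009],0,0.03],[[0.0039,0,-0.0007],0,0.03],[[0.0039,0,-0.0005],0,0.03],[[0.0035,0,-0.0002],0,0.03],[[0,0,0],0,0.03],[[0,0,0],0,0.03]])

```text
time_s: 17.82
ee_pos: [0.4219, -0.2169, 0.1055]
eef_rot: [-3.141, 0.0, 0.037]
force: [0.6, -0.4, 2.8]
grip_width: 0.0334
grip_force: 25.0
```

Call:
jog_arm(rows=[[[0.002,0,0],0,0.03],[[0.001,0,0],0,0.034],[[0,0,0],0,0.038],[[0,0,0],0,0.05],[[0,0,0],0,0.06],[[0,0,0],0,0.07],[[0,0,0],0,0.07],[[0,0,0],0,0.07],[[0,0,-0.02],0,0.07],[[0,0,-0.035],0,0.07],[[0,0,-0.035],0,0.07],[[0,0,-0.03],0,0.07]])

```text
time_s: 18.82
ee_pos: [0.4248, -0.2169, 0.2278]
eef_rot: [3.141, -0.001, 0.037]
force: [0.1, -0.8, 0.1]
grip_width: 0.0701
grip_force: 0.0
```

Call:
jog_arm(rows=[[[-0.02,0,0],0,0.07],[[-0.02,0,0],0,0.07],[[0,0,0],0,0.07],[[0,0,0],0,0.07],[[0,0,0],0,0.07]])

```text
time_s: 19.23
ee_pos: [0.3852, -0.2185, 0.2257]
eef_rot: [3.141, -0.0, 0.036]
force: [0.9, -0.7, 0.2]
grip_width: 0.07
grip_force: 0.0
```

```bash
python3 - <<'E'
from h import *
o=get_obs();print(o["ee_pos"],o["force"],o["grip_width"],o["time_s"])
c=camera("side");cv2.imwrite("pics/s3.png",cv2.resize(c["image"][120:360,120:460,::-1],(780,550)))
E
```

```text
[ 0.38523396 -0.21846     0.22570621] [ 0.89933818 -0.71001676  0.19045333] 0.0700468868321766 19.2333
```

View pics/s3.png

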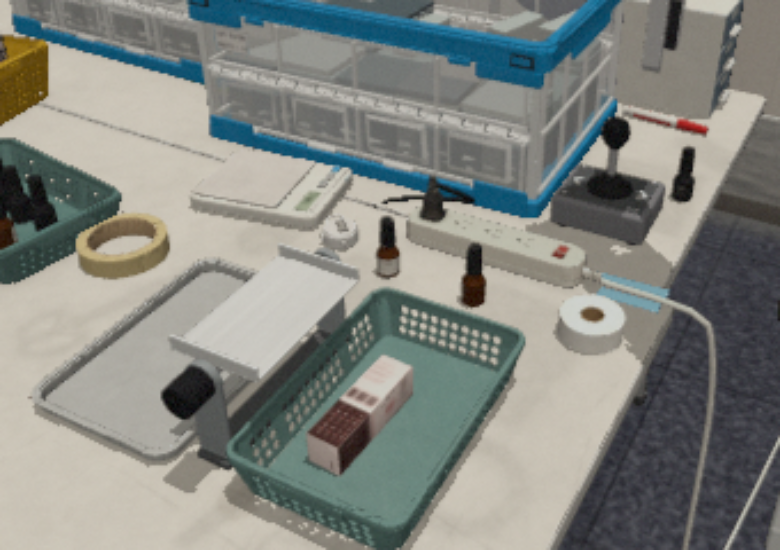

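The picture shows the plate level again, the stick upright (615,150), the carton in the basket and all three bottles standing. I'm handing in.

```bash
python3 -c "
from station import *
print(hand_in())"
```

```text
the job is handed in; nothing more can be done
None
```

The carton was laid on the plate and tipped into the basket; the stick was held over for well over a second and is back at centre, the plate is level, the bottles are standing, and the job is handed in at about 19 s (no verdict came back).

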